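Lock the drill guide and probe the dowel hole

TASK

First turn the drill jig's lock ring by its red post until the post stands over the green index tab. Then take the gauge rod by its blue handle out of the wooden tool block and lower it upright into the brass guide hole, without touching the jig with it, until the red band on the rod is level with the brass rim. Finish holding the rod there, still and centred in the hole, with the ring still locked and everything else on the bench left where it was.

Things in the scene. Friction and masses are not known exactly. Their poses are not given: they have to be found in the camera images.
- jig: Fixed drill jig: pale wooden panel 230 x 170 x 30 mm with pink diamond inlay; on it an aluminium block 84 x 84 mm, top 75 mm above the bench; on that a brass neck 38 mm across, rim 89 mm above the bench. A vertical 24 mm bore runs through all down to the bench. Origin: on the bench, on the bore axis; z up; y points to the green index tab.
- guide_mouth (a point): Centre of the guide bore at the brass rim, 89 mm above the bench.
- lock_ring (a joint): Turn of the dark steel lock ring (40 mm bore, 68 mm outside, top 86 mm above the bench) round the brass neck, in rad. It grows clockwise seen from above. Limits 0 and 1.9; the ring is locked at 1.5, when its post stands over the green tab. It starts at 0.1 to 0.7 and stays where it is left (friction about 0.12 N m).
- ring_post (a point): Centre of the top of the ring's upright red post: round, 14 mm diameter, at 58 mm radius from the bore axis, top 120 mm above the bench, standing 34 mm above the 14 mm wide steel arm that carries it (arm top 86 mm above the bench).
- locked_mark (a point): Point on the top of the green index tab (16 mm wide, top 75 mm above the bench, reaching from 42 to 78 mm from the bore axis), at 58 mm radius: the locked post stands right above it.
- tool_block: Fixed block of brown wood 80 x 140 x 115 mm with two vertical holes of 18 mm diameter on its y axis, at y = -35 mm (gauge rod) and y = +35 mm (a bystander, a wooden-handled awl, whose handle ends 156 mm above the bench). Origin: on the bench under its centre.
- gauge: Gauge rod, about 110 to 180 g: steel rod 10 mm diameter, 100 mm long; above it a round flange 30 mm across, 8 mm thick; above that a square blue handle 22 x 22 x 52 mm. Origin: the lower tip; z up the rod, x and y square to the handle's sides. Red band from 40 to 52 mm above the tip. At the start it hangs upright in the tool block by its flange, tip 15 mm and handle 123 to 175 mm above the bench.
- gauge_grip (a point): Middle of the blue handle, on the rod's axis, 136 mm above the rod's tip.
- awl: Bystander: awl with dark wooden handle standing in the tool block's other hole; origin at its tip.
- offcut: Bystander: dark wood offcut 28 x 50 x 18 mm lying on the jig's panel beyond the guide block; origin under its centre.
- sanding_block: Bystander: cork sanding block 70 x 110 x 34 mm; origin under its centre.
- glue_bottle: Bystander: cream glue bottle with blue nozzle, 62 mm across, 140 mm tall; origin under its centre.
- dowel_jar: Bystander: amber jar 70 mm across, 85 mm tall; origin under its centre.
- brush: Bystander: flat brush about 180 mm long lying on the bench.
- mallet: Bystander: wooden mallet about 250 mm long lying on the bench.

How it is judged (in metres and radians):
On the way, in this order (a step that is already met when the one before it is completed fails the run):
1. the lock ring's post stands over the green index tab (joint 1.5 within 0.12 rad) (value of joint lock_ring between 1.38 and 1.62 rad), for 0.3 s.
2. the gauge rod is drawn out of the block and carried, its tip higher than the guide's rim (z of gauge in the frame of guide_mouth above 0.01 m and contact force between the fingers and gauge above 0.5 N), for 0.2 s.
At the end, for the whole second after the job is handed in: The ring is within 0.12 rad of its locked mark; the gripper alone holds the rod still and upright (within 0.06 rad) in the guide bore, tip within 4 mm of the bore's axis and 37 to 55 mm below the brass rim (red band level with the rim), not touching the jig; no bystander has moved 30 mm (all of step 1 and horizontal distance between gauge and guide_mouth below 0.004 m and z of gauge in the frame of guide_mouth between -0.055 and -0.037 m and angle between gauge's own z axis and vertical below 0.06 rad and linear speed of gauge below 0.02 m/s and contact force between the fingers and gauge above 0.5 N and contact force between gauge and jig below 0.2 N and distance of each of awl, offcut, sanding_block, glue_bottle, dowel_jar, brush, mallet from where it was at the start of the episode below 0.03 m); the arm keeps its last pose, push and grip.
It fails at once if the gauge rod touches the jig or its ring (over 0.5 N) (contact force between gauge and jig above 0.5 N).
It fails at once if a bystander is pushed 30 mm or more from its place (distance of any of awl, offcut, sanding_block, glue_bottle, dowel_jar, brush, mallet from where it was at the start of the episode above 0.03 m).
It also fails if it takes over 64 s, if anything falls off the work surface, if the arm or the gripper's body presses on something with over 40 N, if the wrist force passes 120 N, or if a joint passes its speed limit or range.

ROBOT

A 7-joint arm with a two-finger parallel gripper is mounted at the origin on the work surface. World frame = base frame: x ahead of the robot, y to its left, z up, the work surface at z = 0. Lengths are in mm, angles in rad, forces in N, time in s.
With the tool pointing down it reaches from about 400 to 850 mm from the base axis. Payload 10.4 kg.
Tool frame: the origin (TCP) lies on the centre line of the jaws, within the pads' length; the fingertips stand 14 mm ahead of it and the grasp point (between the pads) lies 5 mm behind it (bot.tips_ahead is the distance from the TCP to the fingertips, in mm); z points along the fingers, y is the direction in which the jaws open and shut (so a half turn about z gives the same grasp; the last joint's range is limited). The gripper opens to 87 mm and grips with 3 to 60 N. Pads are 19 mm wide; open, the fingers measure 117 mm over their backs; the gripper's body (75 mm by 190 mm) begins 51 mm behind the grasp point.
Start: joints at [1.183, 0.332, -0.065, 1.46, 0.022, 1.35, -0.088], TCP at [222.999, -583.885, 236.576] pointing down, gripper open.
Joint ranges: [-2.6, 2.6], [-0.5, 2.12], [-1.47, 1.34], [0.16, 2.42], [-1.27, 4.41], [0.06, 2.06], [-2.6, 2.6]. Speed limits (rad/s): [2.22, 2.22, 2.79, 2.79, 3.14, 3.14, 3.14].

INTERFACE

Orientations are given as [roll, pitch, yaw] about the fixed x, y, z axes, in that order (R = Rz(yaw) Ry(pitch) Rx(roll)).
In Python, from cell import monitor, vision, ticket, bot gives the robot as it stands.
- The arm moves only by the shell command python3 -m handwheel 'ROWS' [FORCE]. ROWS is JSON, one flat list of numbers, 7 for each row, row after row: the closure, from 0 (fully open) to 1 (shut), then the shift along the world's x, y, z normalised to -1 to 1, where 1 is 0.12 m, then the turn, a rotation vector about the world's x, y, z normalised to -1 to 1, where 1 is 180 degrees. A call has 1 to 5 rows; each row is the pose to reach, as a shift and turn from the pose measured when the call began, turning the shorter way round; what a row does not reach only later rows make up. A row lasts 1/12 s, in which the tool goes at most 41.7 mm and 7.16 degrees, less where a joint would pass 70% of its speed; a pose out of reach is approached as far as the arm can. A call with a number of a shift or a turn outside -1 to 1 is refused whole. A call with a gripper value outside its range is refused whole. The fingers move at their own pace and stop on an object; FORCE is the grip in N (left out, the last holds). Time passes only in rows, so rows that repeat a pose let the fingers close. It gives the time, the measured TCP pose, the force and the opening at its end, in the units of the state.
- monitor.state(): the state, without advancing time (a new reading comes with each control period).
- vision.capture(name): name is "side" or "top"; returns a dict with "img" (480x640x3 uint8, red, green, blue), "fov_y" (degrees; the focal length in pixels is half the picture's height over the tangent of half this angle, whatever the lens; pixels are square), "cx", "cy" (the principal point, pixels), "rvec" (rotation vector, rad) and "tvec" (3), from world to camera coordinates, as OpenCV has them. Camera axes: x right, y down, z forward; pixel columns grow to the right and rows downward; lengths in mm; the calibration is good to about 2 mm. A picture is of the moment at which its call begins. There is no depth.
- ticket.close_job(): hands the job in, once; it reports no verdict.
The state is a dict: "clock": time; "q": joint angles; "qd": joint speeds; "joint_efforts": joint torques, N m; "position": TCP position; "ee_rot": TCP orientation; "force": force on the tool from outside, world axes, zero at the start; "wrist_torque": the same for the moment, N m; "width": finger opening in mm.
Only numpy, scipy, OpenCV 4.12 (cv2) and the standard library are available. Lean on these libraries where they do the work, as an engineer would, in place of code of your own. Each camera call takes 0.05 s, during which the arm holds its last target.

## Working session

There is one attempt and no reset: what is moved stays moved. The work goes in short steps, Python scripts to look and compute and a shell command to move; the robot and the scene stay as the last step left them, time stands still between calls to the robot, and variables do not carry over. Pictures are saved under pics/ and viewed, and the job is handed in when it is done.

```bash
ls; mkdir -p pics; python3 - <<'E'
from cell import monitor, vision, ticket, bot
import cv2
print(monitor.state())
for n in ("side","top"):
    c=vision.capture(n); cv2.imwrite(f"pics/{n}0.png",c["img"][:,:,::-1]); print({k:v for k,v in c.items() if k!="img"})
E
```

```text
pics
{'clock': 0.0, 'q': array([ 1.18341481,  0.33285966, -0.06472316,  1.46092545,  0.02158993,
        1.34989134, -0.08848053]), 'qd': array([-0.00089994,  0.00082075, -0.00018675, -0.00031756,  0.00119532,
        0.00180009, -0.00017673]), 'joint_efforts': array([-5.59122655e-04, -6.23267841e+01,  2.39430548e-02, -3.89892340e+01,
       -6.15460100e-02,  3.98046628e-02,  1.37589377e-04]), 'position': array([ 222.84951209, -583.53612576,  235.76917895]), 'ee_rot': array([-3.14020477e+00,  4.65318151e-05,  3.64841348e-01]), 'force': array([ 0.6488297 , -0.32095231, -0.21145678]), 'wrist_torque': array([-0.06691722,  0.00786222,  0.02664263]), 'width': 87.42222837434915}
{'fov_y': 50.41954127480463, 'cx': 318.67969587725946, 'cy': 240.546351029379, 'rvec': array([ 2.32572134, -0.49020354,  0.198892  ]), 'tvec': array([-584.33980934,  216.19824513, 1179.02017194])}
{'fov_y': 57.01425974493287, 'cx': 321.0102488188377, 'cy': 245.28486536202382, 'rvec': array([ 2.1484169 , -2.17082807,  0.0943799 ]), 'tvec': array([ -37.25577026,  602.5206981 , 1391.51093277])}
```

View pics/side0.png

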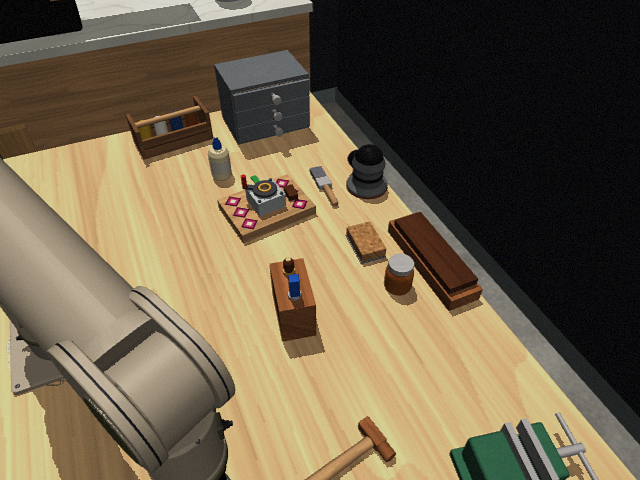

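View pics/top0.png

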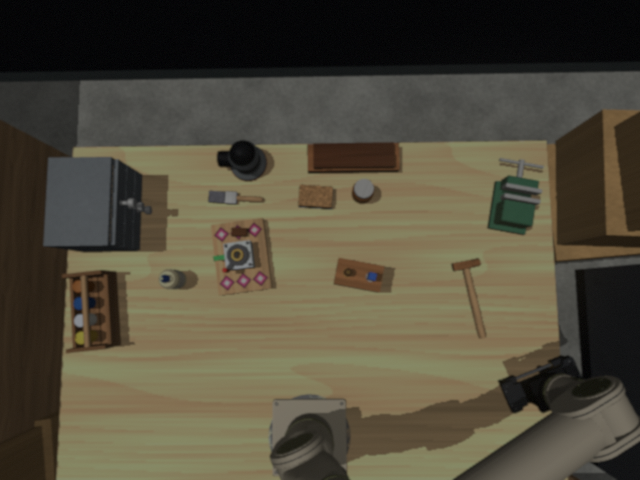

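The side view shows the jig at about (265,195) and the tool block at (293,300), with the blue handle at (294,286). The top view shows the jig at (238,256), the green tab at (218,258) and the blue handle at (373,277). I'll zoom in next.

```bash
cat > h.py <<'E'
import numpy as np, cv2
from cell import monitor, vision, bot
class Cam:
    def __init__(s,c):
        s.img=c["img"]; h=s.img.shape[0]
        s.f=h/2/np.tan(np.radians(c["fov_y"])/2)
        s.K=np.array([[s.f,0,c["cx"]],[0,s.f,c["cy"]],[0,0,1.]])
        s.rv=np.array(c["rvec"]);s.tv=np.array(c["tvec"]);s.R=cv2.Rodrigues(s.rv)[0];s.C=-s.R.T@s.tv
    def ray(s,p): 
        d=s.R.T@np.linalg.solve(s.K,[p[0],p[1],1.]); return d/np.linalg.norm(d)
    def plane(s,p,z):
        d=s.ray(p); return s.C+d*(z-s.C[2])/d[2]
    def proj(s,P): return cv2.projectPoints(np.array(P,float).reshape(-1,1,3),s.rv,s.tv,s.K,None)[0].reshape(-1,2)
def cap(n): return Cam(vision.capture(n))
def tri(c1,p1,c2,p2):
    A=[];b=[]
    for c,p in((c1,p1),(c2,p2)):
        d=c.ray(p);M=np.eye(3)-np.outer(d,d);A.append(M);b.append(M@c.C)
    X=np.linalg.lstsq(np.vstack(A),np.hstack(b),rcond=None)[0]
    return X,[np.linalg.norm(A[i]@X-b[i]) for i in(0,1)]
def crop(c,x0,y0,w,h,k,fn): cv2.imwrite(fn,cv2.resize(c.img[y0:y0+h,x0:x0+w,::-1],None,fx=k,fy=k,interpolation=cv2.INTER_CUBIC))
def blobs(c,box,lo,hi,lo2=None,hi2=None,amin=4):
    x0,y0,w,h=box
    hsv=cv2.cvtColor(c.img[y0:y0+h,x0:x0+w],cv2.COLOR_RGB2HSV)
    m=cv2.inRange(hsv,np.array(lo),np.array(hi))
    if lo2 is not None: m|=cv2.inRange(hsv,np.array(lo2),np.array(hi2))
    n,l,st,ce=cv2.connectedComponentsWithStats(m)
    return [(ce[i]+[x0,y0],st[i]+[x0,y0,0,0,0]) for i in range(1,n) if st[i][4]>=amin]
E
python3 - <<'E'
from h import *
s=cap("side");t=cap("top")
crop(s,205,130,120,110,6,"pics/s_jig.png");crop(t,200,210,90,90,6,"pics/t_jig.png")
crop(s,260,245,70,100,6,"pics/s_blk.png");crop(t,325,250,80,50,8,"pics/t_blk.png")
for n,c,bj,bb in(("s",s,(205,130,120,110),(260,245,70,100)),("t",t,(200,210,90,90),(325,250,80,50))):
    print(n,"red",[(b[0].round(1),b[1]) for b in blobs(c,bj,(0,170,60),(6,255,255),(174,170,60),(180,255,255))])
    print(n,"green",[(b[0].round(1),b[1]) for b in blobs(c,bj,(45,120,50),(80,255,255))])
    print(n,"blue",[(b[0].round(1),b[1]) for b in blobs(c,bb,(100,120,40),(130,255,255))])
E
```

```text
s red [(array([243.6, 180.3]), array([241, 175,   6,  12,  50]))]
s green [(array([254.7, 178.7]), array([251, 175,   9,   8,  39]))]
s blue [(array([293.9, 284.9]), array([288, 274,  12,  23, 221]))]
t red [(array([224.8, 269.8]), array([224, 269,   3,   3,   6]))]
t green [(array([218.7, 257.4]), array([215, 256,   8,   3,  17]))]
t blue [(array([371.9, 276.1]), array([368, 273,   8,   7,  43]))]
```

View pics/s_jig.png

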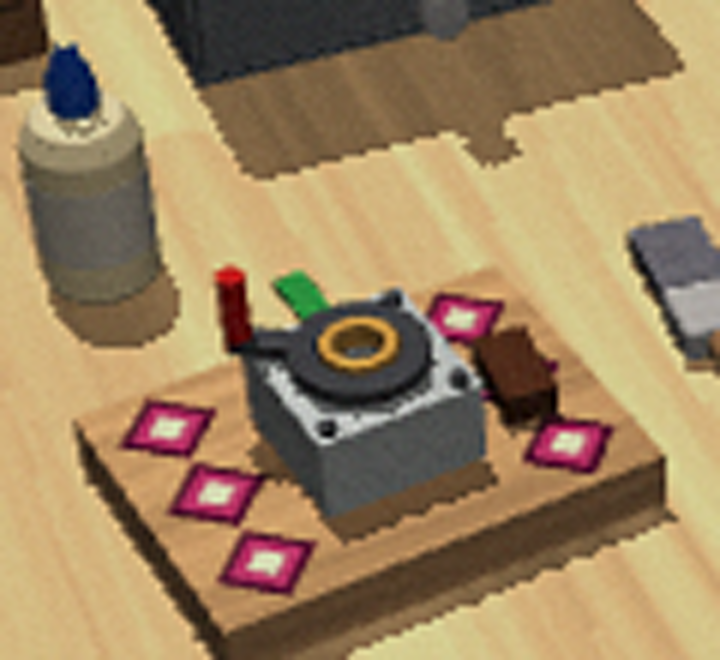

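View pics/t_jig.png

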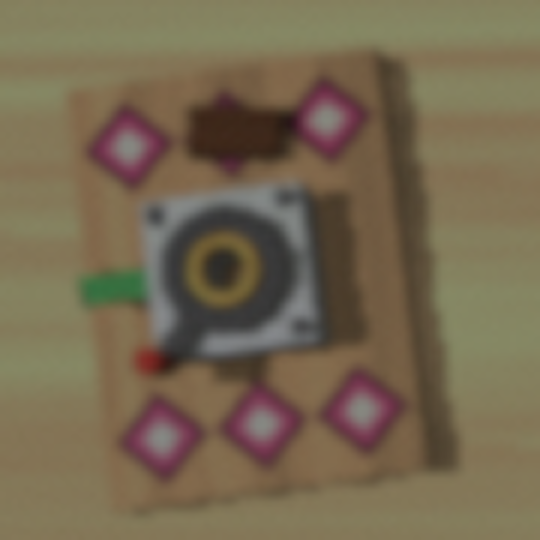

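View pics/s_blk.png

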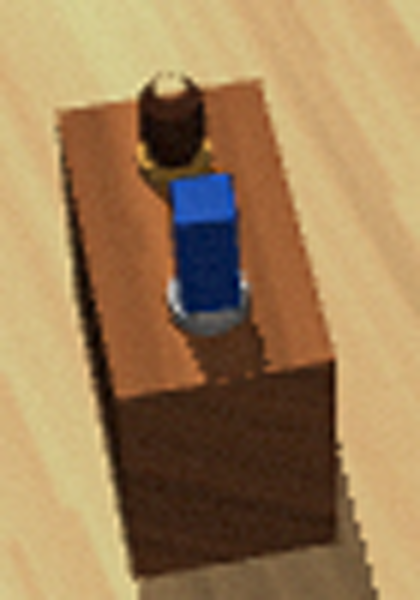

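View pics/t_blk.png

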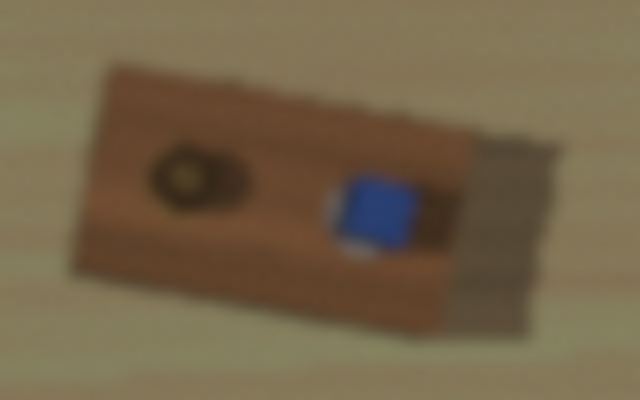

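```bash
python3 - <<'E'
from h import *
s=cap("side");t=cap("top")
for n,c,bj in(("s",s,(245,170,40,40)),("t",t,(222,240,35,32))):
    x0,y0,w,h=bj
    hsv=cv2.cvtColor(c.img[y0:y0+h,x0:x0+w],cv2.COLOR_RGB2HSV)
    m=cv2.inRange(hsv,np.array((12,120,90)),np.array((30,255,255)))
    cs,_=cv2.findContours(m,cv2.RETR_EXTERNAL,cv2.CHAIN_APPROX_NONE)
    k=max(cs,key=cv2.contourArea);e=cv2.fitEllipse(k);p=np.array(e[0])+[x0,y0]
    if n=="s":ps=p
    else:pt=p
    print(n,p,e[1],cv2.contourArea(k),c.plane(p,89))
print("rim tri",tri(s,ps,t,pt))
g=blobs(s,(205,130,120,110),(45,120,50),(80,255,255))[0][0];g2=blobs(t,(200,210,90,90),(45,120,50),(80,255,255))[0][0]
print("tab",s.plane(g,75),t.plane(g2,75),tri(s,g,t,g2))
print("post top", s.plane((243.4,175.5),120), t.plane((224.8,269.8),120),tri(s,(243.4,175.8),t,(224.8,269.8)))
# diamonds: pink centres
for n,c,b in(("s",s,(205,130,120,110)),("t",t,(200,210,90,90))):
    for q in blobs(c,b,(160,90,60),(173,255,255),amin=10): print(n,"pink",q[0].round(1),q[1][4],c.plane(q[0],30).round(1))
# handle top: brighter blue
for n,c,b in(("s",s,(260,245,70,100)),("t",t,(325,250,80,50))):
    for q in blobs(c,b,(100,120,140 if n=="s" else 90),(130,255,255)): print(n,"htop",q[0].round(1),q[1],c.plane(q[0],175).round(1))
E
```

```text
s [264.30972672 186.79629898] (8.155609130859375, 12.652807235717773) 79.0 [567.69799298 212.01807983  89.        ]
t [236.86138439 254.35351658] (10.453824043273926, 11.10102653503418) 89.5 [570.78359016 215.97055559  89.        ]
rim tri (array([570.20685154, 217.16785408,  84.42369514]), [np.float64(1.0010268296094902), np.float64(1.001026829609503)])
tab [559.65105506 273.31245755  75.        ] [563.02868761 275.69499774  75.        ] (array([561.96081703, 276.78701041,  71.91011452]), [np.float64(1.3523872347706147), np.float64(1.352387234770502)])
post top [521.11321844 244.41425134 120.        ] [521.83060574 245.46391458 120.        ] (array([521.68222446, 246.09546179, 117.59614452]), [np.float64(0.2795784975857074), np.float64(0.27957849758587877)])
s pink [282.3 182.5] 49 [643.  278.5  30. ]
s pink [232.8 201.2] 71 [483.4 256.8  30. ]
s pink [299.6 203.9] 73 [653.8 168.9  30. ]
s pink [240.9 212. ] 76 [490.5 203.6  30. ]
s pink [249.2 223.6] 86 [497.1 149.6  30. ]
t pink [254.1 229.4] 54 [656.3 173.   30. ]
t pink [221.1 233.8] 53 [643.4 280.3  30. ]
t pink [260.  277.9] 53 [499.2 153.   30. ]
t pink [243.1 280.1] 54 [492.7 207.2  30. ]
t pink [226.6 282.3] 54 [486.4 260.3  30. ]
s htop [293.4 277.9] [289 274  10   8  70] [ 495.  -194.6  175. ]
t htop [372.  276.1] [369 273   7   7  42] [ 496.7 -191.1  175. ]
```

```bash
python3 - <<'E'
from h import *
s=cap("side");t=cap("top")
print("bottle top",t.plane((167,279),140),s.plane((217,141),140))
print("mallet etc not needed")
# block top corners in top view (crop offset 325,250, /8), z=115
for p in((110,65),(475,135),(445,335),(72,272)): print("blk",t.plane((325+p[0]/8,250+p[1]/8),115).round(1))
for p in((60,110),(262,80),(335,358),(118,398)): print("blkS",s.plane((260+p[0]/6,245+p[1]/6),115).round(1))
print("awl",t.plane((325+187/8,250+178/8),156).round(1),s.plane((260+172/6,245+80/6),156).round(1))
# handle top corners side
for p in((172,183),(230,173),(237,213),(175,222)): print("hS",s.plane((260+p[0]/6,245+p[1]/6),175).round(1))
for p in((365,172),(418,182),(407,250),(345,243)): print("hT",t.plane((325+p[0]/8,250+p[1]/8),175).round(1))
E
```

```text
bottle top [495.29330147 412.51595856 140.        ] [494.62882196 402.91955416 140.        ]
mallet etc not needed
blk [553.7 -98.1 115. ]
blk [ 525.9 -234.7  115. ]
blk [ 451.3 -221.7  115. ]
blk [476.1 -82.8 115. ]
blkS [478.7 -84.2 115. ]
blkS [ 555.8 -101.2  115. ]
blkS [ 528.  -235.9  115. ]
blkS [ 450.7 -221.1  115. ]
awl [ 509.1 -124.6  156. ] [ 511.8 -122.6  156. ]
hS [ 488.3 -184.6  175. ]
hS [ 508.7 -188.5  175. ]
hS [ 504.  -206.4  175. ]
hS [ 482.8 -201.5  175. ]
hT [ 509.8 -187.5  175. ]
hT [ 506.  -206.4  175. ]
hT [ 481.8 -201.9  175. ]
hT [ 484.5 -179.8  175. ]
```

```bash
python3 -m handwheel '[0.3,0.8,1,0,0,0,0.19, 0.3,0.8,1,0,0,0,0.19, 0.3,0.8,1,0,0,0,0.19, 0.3,0.8,1,0,0,0,0.19, 0.3,0.8,1,0,0,0,0.19]' 10
```

```text
clock: 0.82
position: [324.6, -458.2, 237.0]
ee_rot: [3.14, -0.002, 0.978]
force: [-0.3, -0.6, -0.3]
width: 64.1
```

```bash

python3 -m handwheel '[0.5,0.8,1,0,0,0,0.15, 0.5,0.8,1,0,0,0,0.15, 0.5,0.8,1,0,0,0,0.15, 0.5,0.8,1,0,0,0,0.15]'
python3 -m handwheel '[0.6,0.5,1,0,0,0,0.1, 0.6,0.5,1,0,0,0,0.1, 0.6,0.5,1,0,0,0,0.1, 0.6,0.5,1,0,0,0,0.1]'
python3 -m handwheel '[0.6,0,1,0,0,0,0.1, 0.6,0,1,0,0,0,0.1, 0.6,0,1,0,0,0,0.1, 0.6,0,1,0,0,0,0.1]'
python3 -m handwheel '[0.6,0,1,0,0,0,0.1, 0.6,0,1,0,0,0,0.1, 0.6,0,1,0,0,0,0.1, 0.6,0,1,0,0,0,0.1]'
```

```text
clock: 1.15
position: [422.1, -335.9, 237.4]
ee_rot: [3.14, -0.002, 1.456]
force: [1.3, -0.3, -0.3]
width: 45.7
clock: 1.48
position: [484.8, -208.9, 237.9]
ee_rot: [3.138, -0.004, 1.783]
force: [-0.0, 0.2, -0.2]
width: 35.2
clock: 1.82
position: [485.2, -80.5, 238.7]
ee_rot: [3.136, -0.004, 2.111]
force: [0.2, 0.1, 0.8]
width: 34.9
clock: 2.15
position: [484.7, 47.3, 239.5]
ee_rot: [3.133, -0.004, 2.438]
force: [-0.7, 0.7, 0.4]
width: 34.7
```

```bash

python3 -m handwheel '[0.5,0.15,0.9,0,0,0,0.02, 0.5,0.15,0.9,0,0,0,0.02, 0.5,0.15,0.9,0,0,0,0.02, 0.5,0.15,0.9,0,0,0,0.02]'
python3 -m handwheel '[0.5,0.15,0.7,-0.35,0,0,0.02, 0.5,0.15,0.7,-0.35,0,0,0.02, 0.5,0.15,0.7,-0.35,0,0,0.02, 0.5,0.15,0.7,-0.35,0,0,0.02]'
python3 - <<'E'
from h import *
s=cap("side");t=cap("top"); S=monitor.state();print(S["position"],S["ee_rot"])
crop(s,185,90,140,120,5,"pics/s1.png");crop(t,180,200,110,100,5,"pics/t1.png")
E
```

```text
clock: 2.48
position: [502.0, 162.4, 239.9]
ee_rot: [3.13, -0.006, 2.507]
force: [-0.9, 0.5, 0.8]
width: 43.3
clock: 2.82
position: [518.6, 250.1, 195.8]
ee_rot: [3.13, -0.01, 2.574]
force: [-0.9, 0.9, -0.1]
width: 43.4
[519.96358016 246.35321238 197.46563183] [ 3.13050882 -0.00708327  2.57038934]
```

View pics/s1.png

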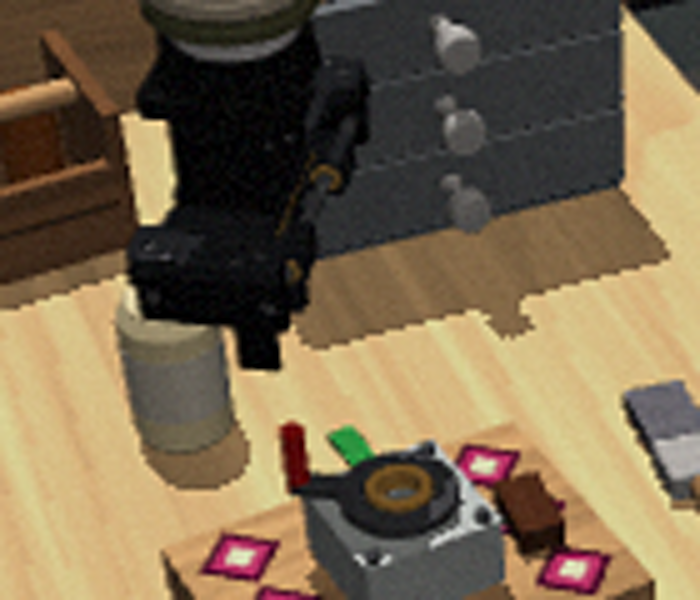

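View pics/t1.png

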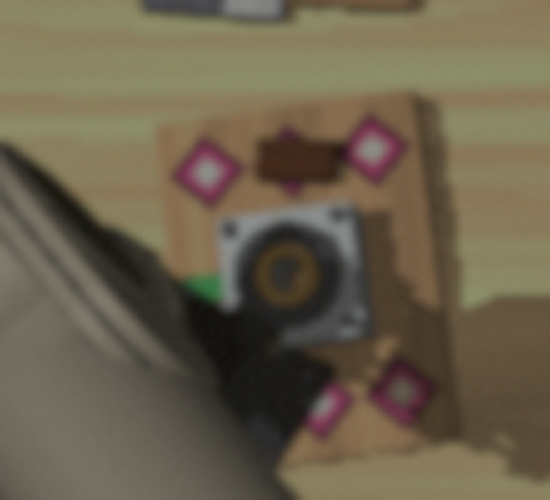

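The side view shows the fingertip at about (237,163), just above the post top at (243,175). The top view shows the hand over the post, with the tab and ring partly visible. I'll descend.

```bash

python3 -m handwheel '[0.5,0.012,-0.01,-0.4,0,0,0, 0.5,0.012,-0.01,-0.4,0,0,0, 0.5,0.012,-0.01,-0.4,0,0,0]'
python3 -m handwheel '[0.5,0.01,0,-0.34,0,0,0, 0.5,0.01,0,-0.34,0,0,0, 0.5,0.01,0,-0.34,0,0,0]'
python3 -c "
from cell import monitor;s=monitor.state();print(s['position'],s['ee_rot'],s['force'])"
```

```text
clock: 3.17
position: [520.8, 242.5, 147.8]
ee_rot: [3.135, -0.009, 2.568]
force: [-0.2, -0.5, 1.2]
width: 43.8
clock: 3.42
position: [521.9, 241.4, 107.7]
ee_rot: [3.136, -0.009, 2.566]
force: [-0.4, 0.3, 0.6]
width: 43.8
[521.89817983 241.39625594 107.72442198] [ 3.13613907 -0.00938644  2.56647915] [-0.41917536  0.28251741  0.57191496]
```

```bash

python3 -m handwheel '[0.75,0,0.03,0,0,0,0, 0.8,0,0.03,0,0,0,0, 0.85,0,0.03,0,0,0,0, 0.95,0,0.03,0,0,0,0, 1,0,0.03,0,0,0,0]' 10
python3 -m handwheel '[1,0,0,0,0,0,0, 1,0,0,0,0,0,0, 1,0,0,0,0,0,0]'
python3 - <<'E'
from h import *
s=cap("side");t=cap("top"); S=monitor.state();print(S["position"],S["ee_rot"],S["force"],S["width"])
crop(s,185,90,140,120,5,"pics/s2.png")
E
```

```text
clock: 3.83
position: [522.2, 245.2, 108.5]
ee_rot: [3.135, -0.009, 2.567]
force: [0.4, -0.2, 0.1]
width: 17.9
clock: 4.08
position: [522.2, 245.3, 108.6]
ee_rot: [3.135, -0.009, 2.567]
force: [0.6, 0.8, -1.0]
width: 13.3
[522.19833182 245.28973386 108.58706471] [ 3.13523244 -0.00876907  2.56660023] [ 0.70093389  2.00376075 -0.36474012] 13.533162798228672
```

View pics/s2.png

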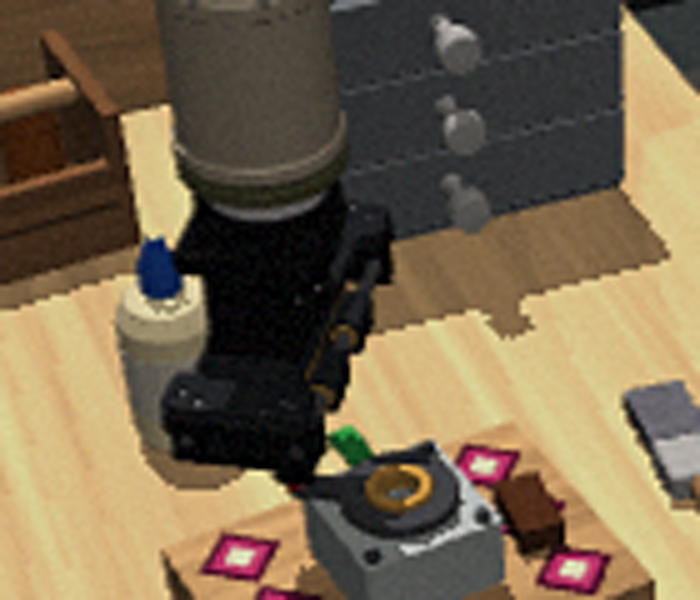

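Width is 13.5 mm, so the post is gripped; in the side view the fingers sit on it at about (244,186). Now I'll work out the arc.

```bash
cat > arc.py <<'E'
import numpy as np,sys
from cell import monitor
C=np.array([569.7,214.5]);end=np.radians(float(sys.argv[1]));st=np.radians(float(sys.argv[2]))
S=monitor.state();p=S["position"];d=p[:2]-C;r=np.hypot(*d);a=np.arctan2(d[1],d[0]);print(p,S["ee_rot"],r,np.degrees(a),S["force"],S["width"])
for k in range(1,6):
    b=a-min(k*st,a-end); q=C+57*np.array([np.cos(b),np.sin(b)])
    print(np.degrees(b).round(1),((q-p[:2])/120).round(3),((108-p[2])/120).round(3),((b-a)/np.pi).round(4))
E
python3 arc.py 96.7 5
```

```text
[522.19833182 245.28973386 108.58706471] [ 3.13523244 -0.00876907  2.56660023] 56.60756302160518 147.0494126689647 [ 0.70093389  2.00376075 -0.36474012] 13.533162798228672
142.0 [0.021 0.036] -0.005 -0.0278
137.0 [0.048 0.067] -0.005 -0.0556
132.0 [0.078 0.096] -0.005 -0.0833
127.0 [0.11  0.123] -0.005 -0.1111
122.0 [0.144 0.146] -0.005 -0.1389
```

```bash

python3 -m handwheel '[1,0.021,0.036,0,0,0,-0.028, 1,0.048,0.067,0,0,0,-0.056, 1,0.078,0.096,0,0,0,-0.083, 1,0.11,0.123,0,0,0,-0.111, 1,0.144,0.146,0,0,0,-0.139]' 10; python3 arc.py 96.7 5
```

```text
clock: 4.6
position: [539.2, 262.6, 108.5]
ee_rot: [3.137, -0.008, 2.126]
force: [-2.7, -1.6, 1.8]
width: 13.8
[539.16399987 262.60048114 108.52897803] [ 3.13674019 -0.00847444  2.1255987 ] 56.9745872322028 122.40892100894968 [-2.65633151 -1.56092543  1.81432141] 13.839700006196502
117.4 [0.036 0.021] -0.004 -0.0278
112.4 [0.073 0.038] -0.004 -0.0556
107.4 [0.112 0.052] -0.004 -0.0833
102.4 [0.152 0.063] -0.004 -0.1111
97.4 [0.193 0.07 ] -0.004 -0.1389
```

```bash

python3 -m handwheel '[1,0.036,0.021,0,0,0,-0.028, 1,0.073,0.038,0,0,0,-0.056, 1,0.112,0.052,0,0,0,-0.083, 1,0.152,0.063,0,0,0,-0.111, 1,0.197,0.07,0,0,0,-0.142]' 10; python3 -m handwheel '[1,0,0,0,0,0,0, 1,0,0,0,0,0,0, 1,0,0,0,0,0,0]' ;python3 arc.py 96.7 5
python3 - <<'E'
from h import *
s=cap("side");t=cap("top")
crop(s,185,90,140,120,5,"pics/s3.png");crop(t,180,200,110,100,5,"pics/t3.png")
E
```

```text
clock: 5.02
position: [562.4, 270.9, 108.5]
ee_rot: [3.138, -0.008, 1.675]
force: [-3.7, -1.8, 3.1]
width: 13.7
clock: 5.27
position: [562.4, 270.8, 108.6]
ee_rot: [3.138, -0.008, 1.679]
force: [1.0, -0.8, 0.8]
width: 13.6
[562.44354019 270.84904259 108.61431003] [ 3.13767457 -0.0077189   1.67854818] 56.81435390940213 97.33799234406055 [ 0.95368442 -0.7740364   0.78737128] 13.593745473994225
96.7 [0.005 0.002] -0.005 -0.0035
96.7 [0.005 0.002] -0.005 -0.0035
96.7 [0.005 0.002] -0.005 -0.0035
96.7 [0.005 0.002] -0.005 -0.0035
96.7 [0.005 0.002] -0.005 -0.0035
```

View pics/s3.png

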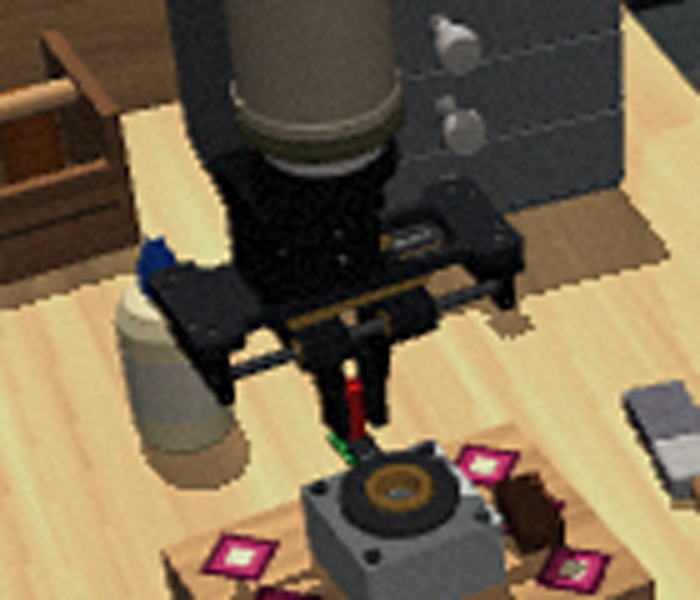

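View pics/t3.png

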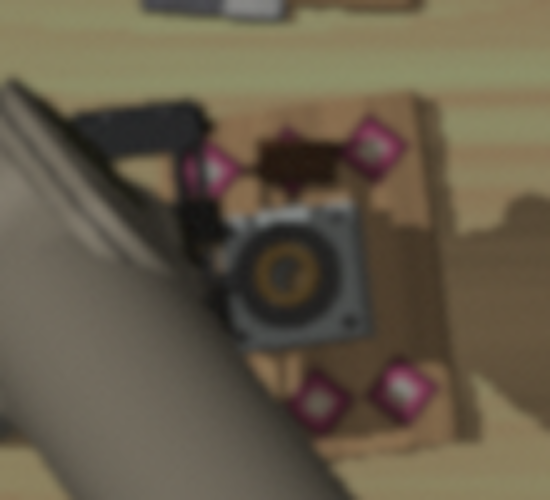

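The side view shows the post at about (256,171), held over the tab, with green still showing at (253,180). I'll release, rise and check.

```bash

python3 -m handwheel '[0.6,0,0,0,0,0,0, 0.5,0,0,0,0,0,0, 0.5,0,0,0,0,0,0, 0.5,0,0,0.2,0,0,0, 0.5,0,0,0.5,0,0,0]'
python3 -m handwheel '[0.5,0,-0.5,0.7,0,0,0, 0.5,0,-0.8,0.7,0,0,0, 0.5,0,-1,0.7,0,0,0, 0.5,0,-1,0.7,0,0,0, 0.5,0,-1,0.7,0,0,0]'
python3 -m handwheel '[0.3,-0.2,-1,0,0,0,0, 0.3,-0.2,-1,0,0,0,0, 0.3,-0.2,-1,0,0,0,0, 0.3,-0.2,-1,0,0,0,0]'
python3 - <<'E'
from h import *
s=cap("side");t=cap("top")
crop(s,185,90,140,120,5,"pics/s4.png");crop(t,180,200,110,100,5,"pics/t4.png")
E
```

```text
clock: 5.78
position: [560.5, 269.6, 165.8]
ee_rot: [-3.139, -0.006, 1.678]
force: [0.6, -0.2, 1.2]
width: 38.3
clock: 6.2
position: [562.3, 143.3, 252.2]
ee_rot: [3.141, -0.003, 1.671]
force: [0.9, -0.4, 0.7]
width: 43.3
clock: 6.53
position: [537.5, 14.7, 252.0]
ee_rot: [-3.141, 0.001, 1.662]
force: [0.5, -0.4, 0.6]
width: 58.6
```

View pics/s4.png

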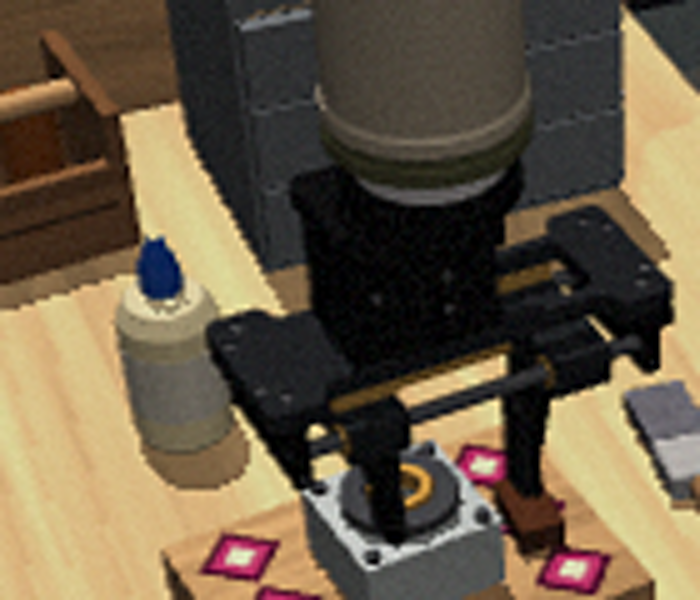

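View pics/t4.png

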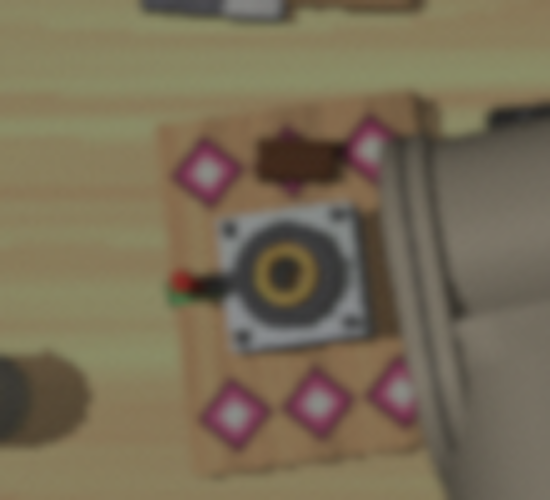

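```bash

python3 -m handwheel '[0.2,-0.15,-0.95,0,0,0,-0.09, 0.2,-0.15,-0.95,0,0,0,-0.09, 0.2,-0.15,-0.95,0,0,0,-0.09, 0.2,-0.15,-0.95,0,0,0,-0.09]'
python3 -m handwheel '[0.2,-0.15,-0.75,0,0,0,0, 0.2,-0.15,-0.75,0,0,0,0, 0.2,-0.15,-0.75,0,0,0,0, 0.2,-0.15,-0.75,0,0,0,0]'
python3 - <<'E'
from h import *
s=cap("side");t=cap("top"); S=monitor.state();print(S["position"],S["ee_rot"],S["width"])
crop(s,205,130,120,110,6,"pics/s5.png");crop(t,200,210,90,90,6,"pics/t5.png");crop(s,240,200,120,120,5,"pics/s5b.png")
for n,c,bj in(("s",s,(205,130,120,110)),("t",t,(200,210,90,90))):
    print(n,"red",[(b[0].round(1),b[1],c.plane(b[0],118 if n=="t" else 104)) for b in blobs(c,bj,(0,170,60),(6,255,255),(174,170,60),(180,255,255),amin=3)])
E
```

```text
clock: 6.97
position: [519.0, -99.3, 251.7]
ee_rot: [-3.141, 0.0, 1.375]
force: [0.5, -0.5, -0.1]
width: 69.0
clock: 7.3
position: [500.4, -192.4, 251.2]
ee_rot: [-3.141, 0.001, 1.371]
force: [0.0, -1.3, -0.1]
width: 69.4
[ 501.63297355 -187.77287231  251.44117165] [-3.14112799e+00 -6.75101986e-04  1.37633233e+00] 69.34781740030068
s red [(array([255. , 171.4]), array([253, 166,   5,  12,  48]), array([561.39186687, 268.96539748, 104.        ]))]
t red [(array([216.7, 256.1]), array([215, 255,   4,   3,   9]), array([563.61359034, 271.20054738, 118.        ]))]
```

View pics/s5.png

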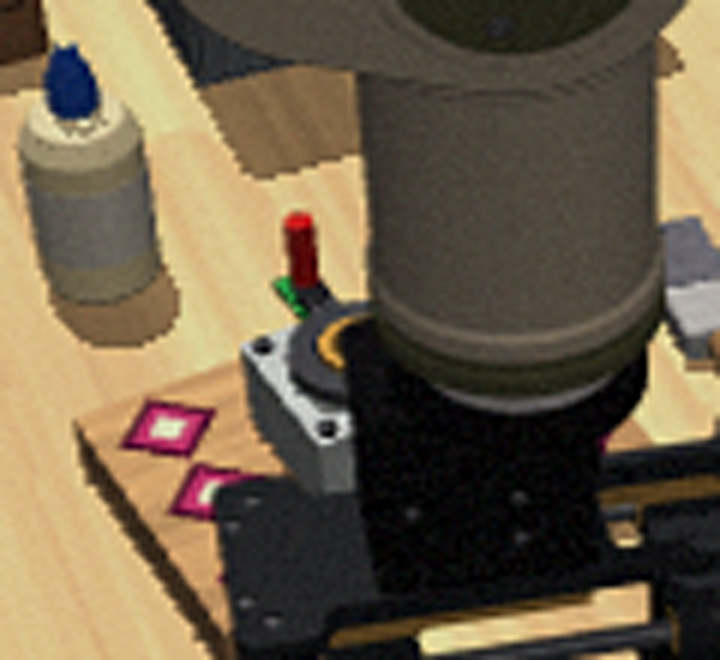

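View pics/t5.png

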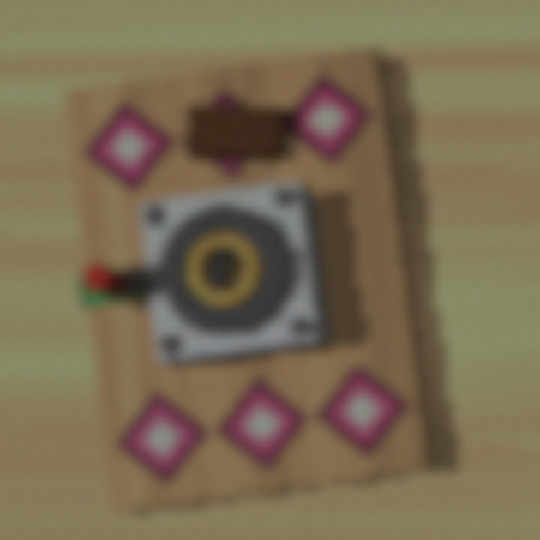

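View pics/s5b.png

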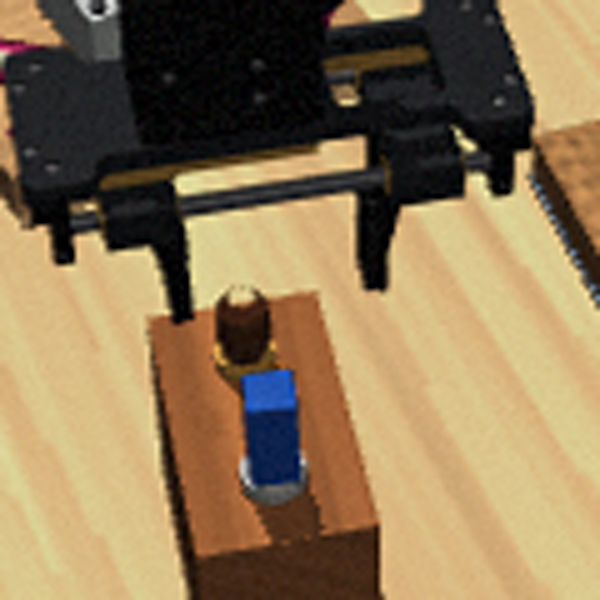

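Post check: the angle about the bore is 97.4° from the camera and 97.3° from the TCP, and the tab is at 97.4°, so the ring is locked. The top view shows the post at (216.7,256.1). Now I'll descend on the handle.

```bash

python3 -m handwheel '[0.2,-0.048,-0.048,-0.2,0,0,0, 0.2,-0.048,-0.048,-0.35,0,0,0, 0.2,-0.048,-0.048,-0.35,0,0,0, 0.2,-0.048,-0.048,-0.35,0,0,0]'
python3 - <<'E'
from h import *
s=cap("side");t=cap("top"); S=monitor.state();print(S["position"],S["ee_rot"],S["width"])
crop(s,240,200,120,120,5,"pics/s6.png")
E
```

```text
clock: 7.73
position: [496.2, -191.3, 209.2]
ee_rot: [-3.14, -0.002, 1.38]
force: [0.6, 0.5, 0.2]
width: 69.8
[ 496.97874831 -192.22874098  210.75457661] [ 3.14050174e+00 -8.98889876e-04  1.37854353e+00] 69.82888814489714
```

View pics/s6.png

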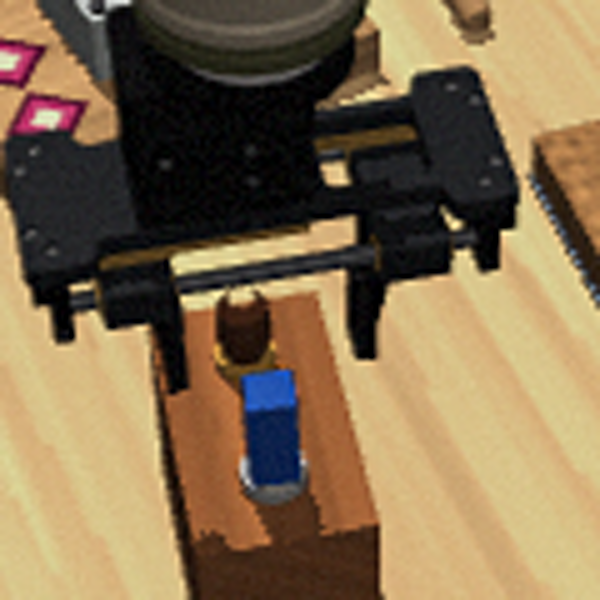

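The jaws straddle the handle evenly in line, with fingertips at about (275,278) and (313,271). I'll continue down.

```bash

python3 -m handwheel '[0.2,-0.008,-0.01,-0.28,0,0,0, 0.2,-0.008,-0.01,-0.4,0,0,0, 0.2,-0.008,-0.01,-0.55,0,0,0, 0.2,-0.008,-0.01,-0.55,0,0,0, 0.2,-0.008,-0.01,-0.55,0,0,0]'
python3 - <<'E'
from h import *
s=cap("side");t=cap("top"); S=monitor.state();print(S["position"],S["ee_rot"],S["width"],S["force"])
crop(s,240,200,120,120,5,"pics/s7.png")
E
```

```text
clock: 8.25
position: [496.4, -193.0, 145.5]
ee_rot: [3.14, -0.001, 1.379]
force: [0.2, -0.6, -0.1]
width: 69.5
[ 497.11967157 -193.41481099  146.55719316] [ 3.13815569e+00 -5.63914394e-04  1.37898590e+00] 69.7570547616873 [-0.09814647 -1.10128745  0.17233318]
```

View pics/s7.png

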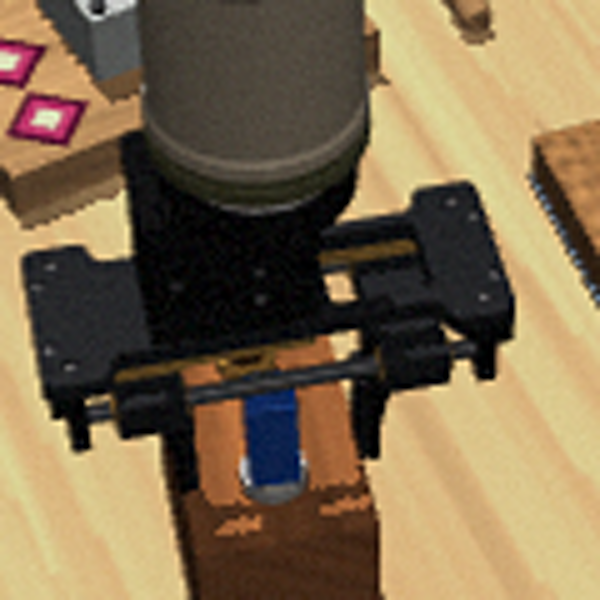

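The jaws straddle the handle at about (294,290), with the handle roughly 1–2 mm towards −x. I'll nudge and close.

```bash

python3 -m handwheel '[0.5,-0.01,0,-0.01,0,0,0, 0.7,-0.01,0,-0.01,0,0,0, 0.8,-0.01,0,-0.01,0,0,0, 0.9,-0.01,0,-0.01,0,0,0, 1,-0.01,0,-0.01,0,0,0]' 30
python3 -m handwheel '[1,0,0,0,0,0,0, 1,0,0,0,0,0,0, 1,0,0,0,0,0,0, 1,0,0,0,0,0,0, 1,0,0,0,0,0,0]'
python3 -c "
from cell import monitor;s=monitor.state();print(s['position'],s['ee_rot'],s['force'],s['wrist_torque'])"
```

```text
clock: 8.77
position: [496.0, -193.5, 145.6]
ee_rot: [3.138, -0.001, 1.379]
force: [-0.0, -0.0, -0.6]
width: 44.2
clock: 9.18
position: [495.9, -193.5, 145.6]
ee_rot: [3.138, -0.001, 1.379]
force: [-0.4, -0.5, 0.3]
width: 21.8
[ 495.94538031 -193.45598725  145.55717763] [ 3.13801131e+00 -5.26203842e-04  1.37890703e+00] [-0.37834933 -0.46722018  0.31829207] [ 0.02290913 -0.0001021  -0.00433135]
```

```bash

python3 -m handwheel '[1,0,0,0.1,0,0,0, 1,0,0,0.22,0,0,0, 1,0,0,0.36,0,0,0, 1,0,0,0.5,0,0,0, 1,0,0,0.6,0,0,0]'
python3 -m handwheel '[1,0,0,0.15,0,0,0, 1,0,0,0.3,0,0,0, 1,0,0,0.4,0,0,0, 1,0,0,0.5,0,0,0, 1,0,0,0.5,0,0,0]'
python3 - <<'E'
from h import *
s=cap("side");t=cap("top"); S=monitor.state();print(S["position"],S["ee_rot"],S["width"],S["force"])
crop(s,230,170,130,150,4,"pics/s8.png")
E
```

```text
clock: 9.6
position: [496.3, -193.5, 219.8]
ee_rot: [3.136, -0.0, 1.379]
force: [-0.3, 0.6, -1.3]
width: 22.4
clock: 10.02
position: [497.1, -193.7, 282.2]
ee_rot: [3.133, 0.0, 1.379]
force: [0.7, -0.6, -1.5]
width: 21.4
[ 496.28277868 -193.48069833  279.52999733] [ 3.13655599e+00 -2.11112622e-04  1.37903408e+00] 22.09556950341545 [-0.27229774  0.02249512 -2.42531815]
```

View pics/s8.png

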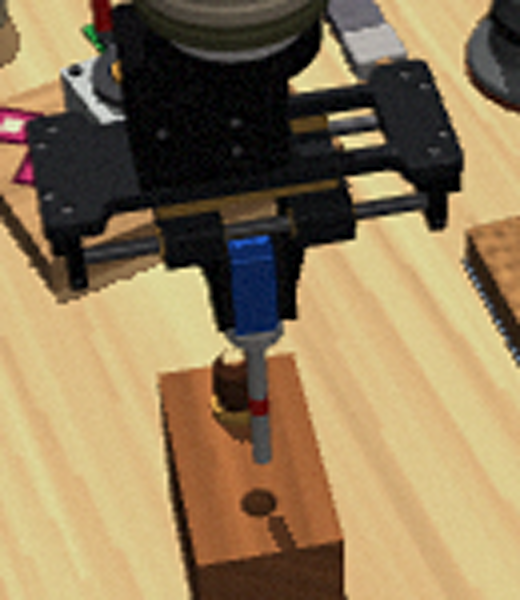

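The rod is out and upright: tip at (295.5,286), red band at (295,272). The awl (top 156 mm) lies on the path, so I'll rise further before traversing.

```bash

python3 -m handwheel '[1,0,0,0.15,0,0,0, 1,0,0,0.28,0,0,0, 1,0,0,0.28,0,0,0]'
python3 -m handwheel '[1,0.03,0.15,0,0,0,0, 1,0.07,0.35,0,0,0,0, 1,0.11,0.6,0,0,0,0, 1,0.15,0.8,0,0,0,0, 1,0.2,1,0,0,0,0]'
python3 -m handwheel '[1,0.04,0.25,0,0,0,0, 1,0.08,0.5,0,0,0,0, 1,0.12,0.75,0,0,0,0, 1,0.16,0.9,0,0,0,0, 1,0.18,1,0,0,0,0]'
python3 -c "
from cell import monitor;s=monitor.state();print(s['position'],s['ee_rot'],s['force'],s['width'])"
```

```text
clock: 10.37
position: [496.9, -193.6, 314.7]
ee_rot: [3.135, 0.0, 1.379]
force: [-0.5, -0.9, -0.8]
width: 22.1
clock: 10.78
position: [520.4, -72.2, 313.0]
ee_rot: [3.136, 0.0, 1.379]
force: [0.6, -0.6, -1.0]
width: 21.9
clock: 11.2
position: [541.6, 50.8, 311.2]
ee_rot: [3.138, -0.0, 1.383]
force: [-0.0, -0.2, -0.8]
width: 21.7
[541.61561445  50.76760553 311.21705567] [ 3.13845189e+00 -3.49626041e-04  1.38262915e+00] [-0.00273814 -0.16997498 -0.80340728] 21.668720249788837
```

```bash

python3 -m handwheel '[1,0.04,0.2,0,0,0,0, 1,0.08,0.4,0,0,0,0, 1,0.11,0.6,0,0,0,0, 1,0.13,0.75,0,0,0,0, 1,0.13,0.8,0,0,0,0]'
python3 -m handwheel '[1,0.05,0.25,-0.1,0,0,0, 1,0.1,0.5,-0.2,0,0,0, 1,0.1,0.54,-0.25,0,0,0, 1,0.1,0.54,-0.25,0,0,0, 1,0.1,0.54,-0.25,0,0,0]'
python3 -m handwheel '[1,0,0,0,0,0,0, 1,0,0,0,0,0,0]'
python3 - <<'E'
from h import *
s=cap("side");t=cap("top"); S=monitor.state();print(S["position"],S["ee_rot"],S["width"],S["force"])
crop(s,205,110,120,100,6,"pics/s9.png");crop(t,190,205,100,90,6,"pics/t9.png")
E
```

```text
clock: 11.62
position: [556.4, 150.2, 309.3]
ee_rot: [3.141, -0.001, 1.387]
force: [0.1, 1.0, -1.1]
width: 21.7
clock: 12.03
position: [568.2, 213.8, 278.1]
ee_rot: [-3.141, 0.0, 1.387]
force: [0.9, -0.2, -0.6]
width: 21.6
clock: 12.2
position: [568.8, 211.8, 278.4]
ee_rot: [-3.141, 0.001, 1.384]
force: [0.5, -0.3, -1.7]
width: 21.7
[568.63342646 212.53805682 278.63683159] [-3.14151354e+00  5.74637547e-04  1.38467815e+00] 21.798104722152896 [-0.26941388  1.12062218 -0.8830749 ]
```

View pics/s9.png

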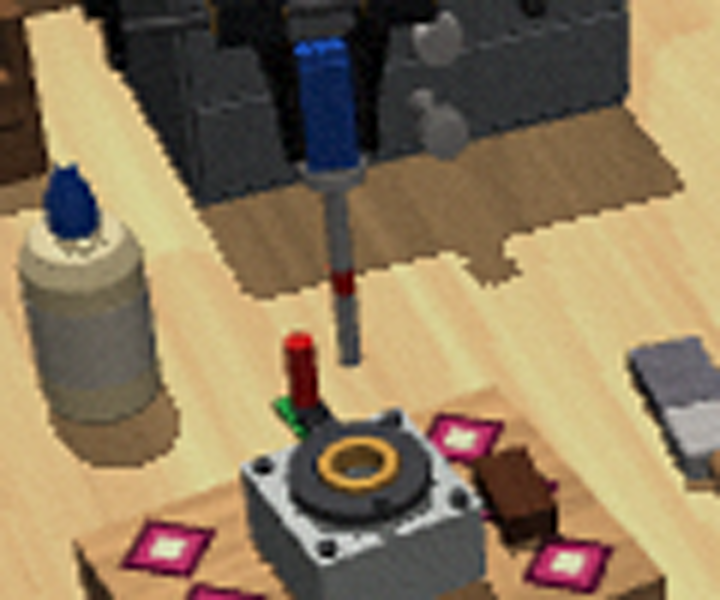

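View pics/t9.png

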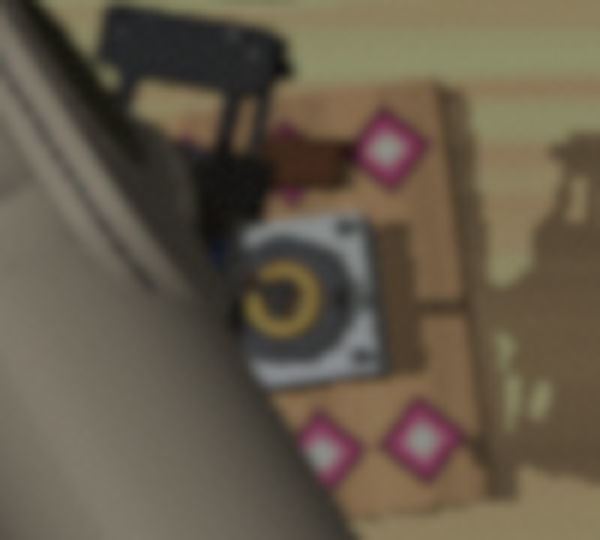

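```bash
cat > rod.py <<'E'
from h import *
import sys
s=cap("side");S=monitor.state();p=S["position"];print(p.round(1),S["ee_rot"].round(4),S["force"].round(1),S["width"])
cs=np.array([567.7,212.0])   # bore axis as the side camera sees it (z=89)
zt=p[2]-130.6
# centroids of blue handle & red band on rod vs predicted along vertical line
print("pred tip on axis",s.proj([[*cs,zt],[*cs,zt+46],[*cs,zt+100],[*cs,zt+136]]).round(2))
print("blue",[(b[0].round(2),b[1]) for b in blobs(s,(240,100,50,50),(100,120,40),(130,255,255),amin=30)])
print("red",[(b[0].round(2),b[1]) for b in blobs(s,(258,120,15,90),(0,120,50),(8,255,255),(172,120,50),(180,255,255),amin=3)])
# rod rows: grey low-saturation columns
a,b=int(sys.argv[1]),int(sys.argv[2])
for y in range(a,b,2):
    row=s.img[y,250:280].astype(int); print(y,[int(v) for v in row.sum(1)//3])
# image gradient
e=30
J=[(s.proj([[cs[0]+e,cs[1],zt]])-s.proj([[*cs,zt]]))[0]/e,(s.proj([[cs[0],cs[1]+e,zt]])-s.proj([[*cs,zt]]))[0]/e]
print("px per mm x,y",np.round(J,3))
E
python3 rod.py 142 174
```

```text
[568.5 212.9 278.6] [-3.1414e+00  4.0000e-04  1.3851e+00] [ 0.7 -0.5 -0.9] 21.827952374220136
pred tip on axis [[262.62 169.78]
 [261.23 155.77]
 [259.51 138.41]
 [258.3  126.25]]
blue [(array([258.97, 126.36]), array([254, 116,  11,  22, 189]))]
red [(array([261.8, 156.2]), array([260, 154,   4,   5,  15]))]
142 [96, 91, 97, 101, 100, 101, 97, 101, 68, 64, 71, 74, 78, 100, 110, 107, 99, 98, 95, 101, 96, 94, 95, 100, 107, 103, 103, 101, 104, 102]
144 [93, 95, 92, 95, 106, 104, 96, 100, 85, 65, 67, 72, 74, 97, 111, 110, 106, 100, 98, 93, 97, 94, 100, 92, 98, 103, 100, 101, 99, 105]
146 [96, 95, 92, 92, 96, 99, 102, 96, 100, 67, 63, 72, 65, 90, 104, 110, 113, 108, 105, 97, 98, 95, 93, 93, 93, 99, 103, 103, 102, 96]
148 [101, 98, 95, 92, 89, 91, 100, 101, 99, 69, 68, 70, 71, 100, 101, 102, 104, 110, 111, 106, 98, 95, 94, 94, 92, 94, 93, 97, 101, 100]
150 [98, 102, 103, 93, 92, 91, 94, 100, 101, 74, 67, 71, 73, 75, 98, 97, 95, 102, 108, 111, 104, 100, 96, 91, 96, 96, 91, 92, 96, 101]
152 [95, 95, 104, 99, 98, 93, 90, 96, 101, 77, 62, 69, 75, 71, 97, 97, 98, 100, 103, 105, 110, 107, 99, 9
[... 850 characters left out ...]
, 175, 171, 177, 178, 181, 176, 179, 173, 182, 189, 188, 185]
166 [175, 181, 138, 93, 81, 80, 78, 169, 175, 179, 191, 92, 63, 70, 79, 166, 174, 175, 176, 174, 175, 175, 172, 177, 175, 176, 171, 182, 186, 190]
168 [176, 180, 83, 45, 51, 35, 25, 85, 171, 175, 184, 105, 73, 71, 64, 161, 168, 169, 177, 176, 173, 176, 179, 176, 177, 178, 177, 174, 182, 184]
170 [176, 180, 116, 40, 28, 38, 29, 88, 177, 181, 176, 123, 81, 67, 82, 162, 171, 167, 169, 177, 178, 177, 177, 177, 176, 174, 177, 178, 176, 174]
172 [176, 177, 144, 56, 24, 34, 36, 53, 175, 186, 182, 176, 177, 177, 183, 179, 168, 172, 166, 172, 175, 177, 176, 175, 178, 178, 173, 174, 179, 175]
px per mm x,y [[ 0.35  -0.092]
 [-0.122 -0.208]]
```

The side view shows the rod vertical (slope 0.098 px/row against 0.099 predicted) and about 0.3 px to the right of the axis. I'll nudge +y by about 1.6 mm and lower to about 8 mm above the rim for another check.

```bash

python3 -m handwheel '[1,0,0.007,-0.1,0,0,0, 1,0,0.013,-0.2,0,0,0, 1,0,0.013,-0.3,0,0,0, 1,0,0.013,-0.4,0,0,0, 1,0,0.013,-0.41,0,0,0]'
python3 -m handwheel '[1,0,0,0,0,0,0, 1,0,0,0,0,0,0]'
python3 rod.py 160 190
python3 - <<'E'
from h import *
s=cap("side");t=cap("top")
crop(s,225,120,80,80,7,"pics/s10.png");crop(t,205,220,70,60,8,"pics/t10.png")
E
```

```text
clock: 12.77
position: [567.3, 213.7, 225.9]
ee_rot: [-3.138, 0.003, 1.385]
force: [-0.8, -1.4, -1.6]
width: 21.8
clock: 12.93
position: [567.1, 213.5, 225.2]
ee_rot: [-3.136, 0.003, 1.385]
force: [-0.0, 0.5, -1.8]
width: 22.1
[567.3 213.7 225.8] [-3.1373e+00  2.7000e-03  1.3854e+00] [-0.7  0.2 -1.1] 21.9107426223531
pred tip on axis [[264.14 185.05]
 [262.82 171.79]
 [261.19 155.39]
 [260.05 143.91]]
blue [(array([259.85, 141.54]), array([255, 134,  10,  16, 134]))]
red [(array([262.54, 172.62]), array([261, 171,   4,   4,  13]))]
160 [187, 187, 181, 176, 177, 174, 181, 185, 185, 129, 67, 67, 71, 110, 176, 178, 177, 178, 180, 177, 178, 179, 181, 179, 187, 191, 190, 183, 179, 175]
162 [183, 182, 181, 183, 179, 173, 176, 179, 183, 155, 76, 63, 73, 113, 174, 179, 178, 176, 179, 179, 175, 177, 180, 176, 178, 185, 190, 188, 186, 180]
164 [175, 184, 187, 185, 187, 183, 178, 179, 181, 188, 90, 63, 67, 87, 168, 178, 183, 176, 177, 179, 178, 178, 177, 179, 176, 179, 186, 191, 190, 185]
166 [174, 180, 143, 90, 80, 87, 78, 174, 180, 184, 105, 67, 73, 65, 166, 173, 174, 175, 177, 176, 178, 177,
[... 941 characters left out ...]
 17, 43, 37, 33, 62, 69, 55, 67, 72, 71, 86, 93, 104, 59, 37, 44, 27, 179, 178, 156, 152, 132, 58, 87, 108]
182 [187, 188, 186, 189, 71, 29, 40, 69, 63, 58, 64, 59, 65, 76, 73, 63, 79, 66, 68, 64, 67, 64, 65, 91, 184, 161, 65, 78, 109, 148]
184 [189, 187, 191, 194, 121, 61, 66, 64, 61, 95, 143, 155, 86, 69, 77, 61, 84, 127, 153, 143, 83, 63, 63, 63, 60, 115, 185, 159, 111, 123]
186 [183, 191, 195, 97, 63, 64, 70, 53, 133, 151, 89, 59, 57, 68, 67, 51, 49, 48, 33, 132, 143, 72, 67, 64, 67, 64, 76, 177, 188, 82]
188 [129, 191, 170, 83, 64, 62, 65, 37, 104, 142, 100, 68, 50, 96, 82, 79, 86, 62, 105, 148, 118, 62, 65, 70, 69, 67, 47, 181, 189, 183]
px per mm x,y [[ 0.341 -0.093]
 [-0.12  -0.209]]
```

View pics/s10.png

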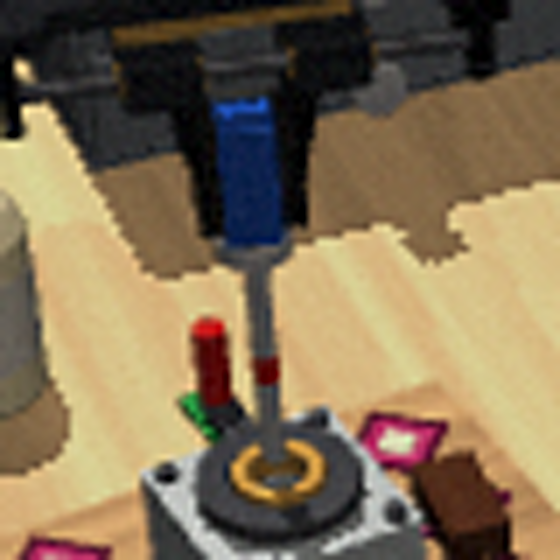

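View pics/t10.png

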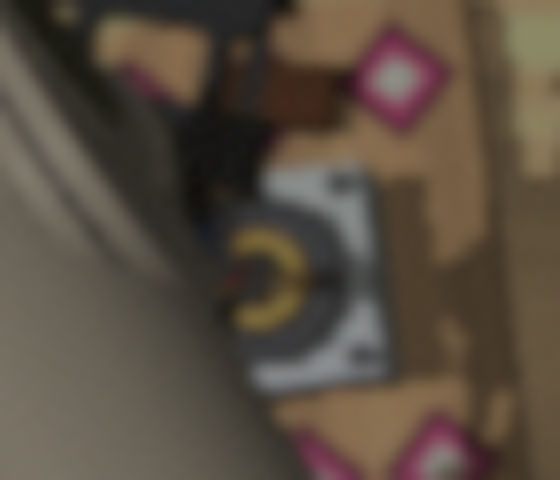

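The side view shows the tip just above the rim at about (263.6,186), 0.6 px left of the axis, which is about 2 mm in −x. I'll correct that first.

```bash

python3 -m handwheel '[1,0.015,0.005,0,0.0006,-0.0015,0, 1,0.015,0.005,0,0.0006,-0.0015,0, 1,0.015,0.005,0,0.0006,-0.0015,0]'
python3 rod.py 166 182
python3 - <<'E'
from h import *
t=cap("top");
print(t.proj([[570.8,216,95],[570.8,216,141]]),[(b[0].round(2),b[1]) for b in blobs(t,(228,248,14,14),(0,110,40),(8,255,255),(172,110,40),(180,255,255),amin=2)])
crop(t,225,245,25,20,20,"pics/t11.png")
E
```

```text
clock: 13.33
position: [569.6, 214.6, 226.8]
ee_rot: [3.14, -0.001, 1.385]
force: [0.3, -0.4, -0.1]
width: 22.0
[569.5 214.6 226.7] [ 3.1402e+00 -7.0000e-04  1.3853e+00] [-0.1 -0.1 -2. ] 22.20257296574157
pred tip on axis [[264.12 184.81]
 [262.8  171.54]
 [261.17 155.12]
 [260.03 143.64]]
blue [(array([260.66, 141.16]), array([256, 133,  10,  17, 140]))]
red [(array([263.6, 171.4]), array([262, 170,   4,   4,  15]))]
166 [174, 177, 140, 94, 80, 78, 80, 170, 178, 179, 189, 109, 66, 71, 68, 168, 178, 181, 179, 176, 178, 180, 179, 179, 180, 175, 174, 182, 188, 190]
168 [173, 181, 83, 44, 53, 31, 28, 84, 174, 180, 182, 130, 73, 64, 70, 128, 168, 175, 178, 178, 177, 179, 180, 178, 176, 179, 176, 173, 182, 183]
170 [173, 181, 117, 42, 34, 37, 29, 90, 175, 181, 181, 125, 63, 50, 47, 83, 165, 172, 169, 179, 176, 173, 177, 179, 177, 178, 180, 176, 176, 177]
172 [176, 176, 142, 59, 28, 39, 31, 50, 178, 186, 184, 146, 54, 31, 35, 61, 164, 171, 170, 173, 177, 177, 176, 177, 177, 175, 178, 178, 180, 180]
174 [178, 173, 183, 77, 26, 39, 35, 22, 178, 185, 188, 189, 85, 50, 57, 82, 176, 175, 167, 166, 173, 173, 179, 177, 176, 178, 175, 176, 178, 178]
176 [167, 113, 100, 41, 33, 34, 37, 29, 103, 182, 190, 189, 108, 70, 69, 61, 173, 181, 176, 174, 169, 171, 174, 179, 177, 174, 176, 177, 179, 173]
178 [148, 55, 86, 61, 37, 37, 35, 31, 26, 29, 177, 194, 136, 76, 73, 64, 175, 185, 161, 130, 101, 120, 171, 178, 168, 167, 156, 155, 132, 153]
180 [189, 186, 116, 68, 31, 14, 39, 36, 29, 65, 69, 91, 85, 67, 73, 73, 90, 96, 58, 37, 47, 28, 183, 183, 155, 153, 133, 58, 82, 102]
px per mm x,y [[ 0.341 -0.093]
 [-0.12  -0.209]]
[[236.44844097 254.18507864]
 [233.23319235 252.88424539]] []
```

View pics/t11.png

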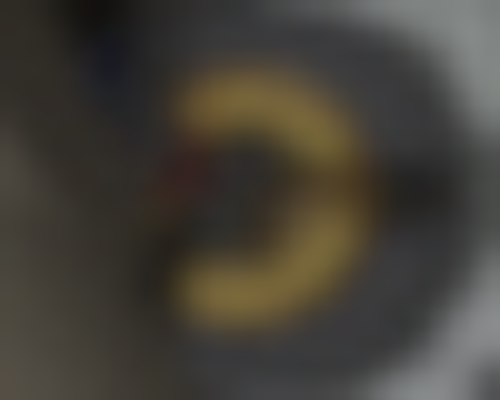

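The side view now puts the rod about 0.4 px right of the axis (+1 mm), and the top view puts the band within about 0.4 px of its predicted place. That is well inside the 7 mm clearance. I'll lower in stages.

```bash

python3 -m handwheel '[1,-0.006,0,-0.05,0,0,0, 1,-0.006,0,-0.1,0,0,0, 1,-0.006,0,-0.15,0,0,0, 1,-0.006,0,-0.2,0,0,0, 1,-0.006,0,-0.2,0,0,0]'
python3 -m handwheel '[1,0,0,0,0,0,0, 1,0,0,0,0,0,0]'
python3 -c "
from cell import monitor;s=monitor.state();print(s['position'],s['ee_rot'],s['force'],s['width'])"
```

```text
clock: 13.85
position: [568.1, 214.1, 200.7]
ee_rot: [-3.141, 0.001, 1.385]
force: [-0.2, -0.6, -1.8]
width: 22.1
clock: 14.02
position: [567.9, 214.0, 200.4]
ee_rot: [-3.14, 0.001, 1.385]
force: [-0.1, -0.0, -0.6]
width: 21.7
[567.93427453 214.0396369  200.38201621] [-3.14020157e+00  9.10675307e-04  1.38539452e+00] [-0.0900098  -0.04531354 -0.61047678] 21.742541231381956
```

```bash

python3 -m handwheel '[1,0.008,0.002,-0.05,0,0,0, 1,0.01,0.003,-0.1,0,0,0, 1,0.01,0.003,-0.15,0,0,0, 1,0.01,0.003,-0.2,0,0,0, 1,0.01,0.003,-0.22,0,0,0]'
python3 -m handwheel '[1,0,0,0,0,0,0, 1,0,0,0,0,0,0]'
python3 rod.py 172 192
python3 - <<'E'
from h import *
s=cap("side");t=cap("top")
crop(s,235,135,60,65,9,"pics/s12.png");crop(t,205,220,70,60,8,"pics/t12.png")
E
```

```text
clock: 14.43
position: [568.7, 214.1, 172.6]
ee_rot: [-3.139, 0.002, 1.385]
force: [-0.1, -0.6, -1.7]
width: 21.8
clock: 14.6
position: [568.5, 214.0, 172.2]
ee_rot: [-3.138, 0.002, 1.385]
force: [-0.6, -0.8, -0.5]
width: 21.9
[568.7 214.1 172.6] [-3.1387e+00  1.7000e-03  1.3854e+00] [-0.8  0.4 -1.5] 21.77788845768903
pred tip on axis [[265.59 199.66]
 [264.34 187.09]
 [262.8  171.58]
 [261.72 160.74]]
blue []
red [(array([264.64, 187.71]), array([263, 186,   4,   4,  14]))]
172 [176, 179, 145, 58, 29, 30, 39, 61, 61, 70, 77, 88, 94, 98, 87, 94, 80, 59, 131, 172, 179, 180, 175, 176, 182, 179, 175, 177, 177, 182]
174 [182, 175, 187, 73, 24, 34, 34, 25, 180, 167, 105, 74, 80, 78, 77, 124, 179, 177, 172, 170, 173, 177, 180, 177, 175, 177, 175, 180, 177, 178]
176 [162, 117, 101, 48, 31, 35, 35, 30, 101, 187, 190, 157, 79, 66, 71, 111, 179, 182, 177, 169, 171, 171, 171, 176, 176, 177, 178, 178, 176, 177]
178 [151, 52, 88, 62, 40, 34, 36, 33, 31, 31, 179, 196, 94, 64, 69, 83, 172, 185, 164, 130, 99, 121, 169, 175, 167, 168, 158, 155, 132, 155]
180 [189, 185, 114, 71, 29, 17, 48, 36, 33, 67, 68, 97, 88, 71, 76, 67, 93, 100, 61, 42, 41, 32, 181, 180, 157, 156, 132, 64, 81, 112]
182 [189, 188, 188, 189, 72, 35, 42, 64, 64, 59, 62, 62, 57, 67, 69, 72, 80, 65, 65, 66, 67, 66, 66, 88, 187, 161, 62, 81, 108, 148]
184 [187, 192, 191, 194, 117, 67, 59, 63, 61, 97, 138, 155, 94, 69, 70, 74, 80, 127, 152, 147, 85, 64, 64, 62, 59, 119, 189, 161, 112, 127]
186 [180, 192, 195, 98, 64, 63, 64, 53, 139, 151, 90, 57, 46, 55, 61, 56, 43, 45, 36, 134, 148, 71, 61, 68, 66, 62, 76, 183, 192, 83]
188 [129, 191, 167, 85, 63, 69, 66, 36, 107, 144, 99, 64, 55, 34, 25, 37, 39, 61, 58, 125, 114, 62, 67, 67, 66, 70, 51, 182, 186, 185]
190 [189, 193, 150, 76, 61, 64, 67, 66, 48, 46, 87, 138, 170, 99, 76, 79, 77, 81, 67, 59, 47, 68, 67, 72, 71, 51, 28, 86, 175, 189]
px per mm x,y [[ 0.331 -0.093]
 [-0.117 -0.21 ]]
```

View pics/s12.png

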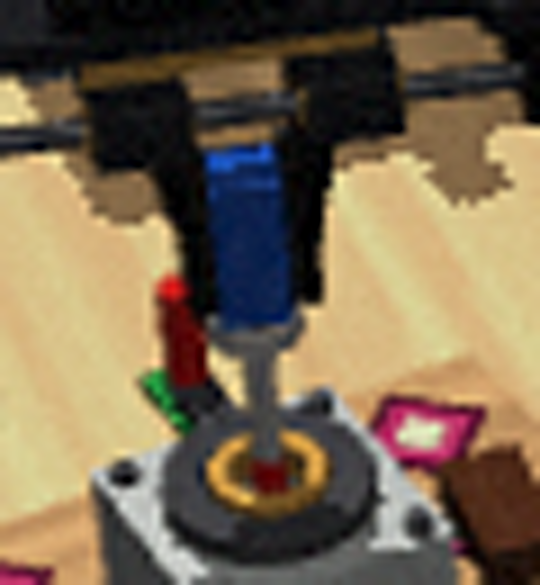

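View pics/t12.png

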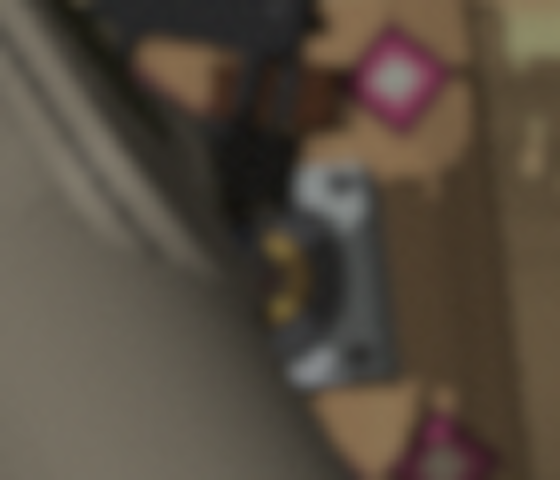

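The side view shows the rod centred in the bore (263.5 against 263.4 predicted at row 178) and the band at the rim (264.6,187.7), perhaps 1–2 mm low. I'll make a small trim and settle.

```bash

python3 -m handwheel '[1,0.003,0.004,0.013,0,0,0, 1,0.003,0.004,0.013,0,0,0, 1,0.003,0.004,0.013,0,0,0, 1,0.003,0.004,0.013,0,0,0, 1,0.003,0.004,0.013,0,0,0]'
python3 -m handwheel '[1,0,0,0,0,0,0, 1,0,0,0,0,0,0, 1,0,0,0,0,0,0, 1,0,0,0,0,0,0, 1,0,0,0,0,0,0]'
python3 rod.py 176 182
python3 - <<'E'
from h import *
s=cap("side");print(monitor.state()["qd"].round(3),monitor.state()["position"])
crop(s,185,90,140,120,5,"pics/s13.png")
for z in(0,): print("post",[(b[0].round(1),s.plane(b[0],104)) for b in blobs(s,(245,155,15,35),(0,170,60),(6,255,255),(174,170,60),(180,255,255),amin=10)])
E
```

```text
clock: 15.17
position: [569.2, 214.7, 174.5]
ee_rot: [-3.139, 0.001, 1.385]
force: [0.2, -0.2, -1.7]
width: 21.6
clock: 15.58
position: [569.2, 214.7, 174.5]
ee_rot: [-3.139, 0.001, 1.385]
force: [0.1, 0.6, -1.2]
width: 22.0
[569.2 214.7 174.5] [-3.1394e+00  1.4000e-03  1.3853e+00] [-0.5 -0.3 -1.8] 21.618890177135036
pred tip on axis [[265.54 199.13]
 [264.29 186.54]
 [262.74 170.99]
 [261.66 160.13]]
blue []
red [(array([264.64, 186.71]), array([263, 185,   4,   4,  14]))]
176 [164, 117, 100, 48, 32, 36, 35, 25, 108, 182, 194, 193, 89, 68, 69, 89, 175, 184, 178, 169, 170, 173, 171, 177, 181, 178, 179, 179, 180, 177]
178 [151, 52, 87, 57, 41, 36, 31, 33, 34, 31, 182, 198, 107, 70, 70, 61, 175, 186, 165, 131, 98, 118, 172, 179, 168, 167, 155, 160, 132, 150]
180 [190, 191, 114, 66, 31, 11, 41, 38, 32, 59, 70, 98, 88, 68, 66, 69, 95, 100, 57, 35, 47, 30, 179, 182, 159, 151, 132, 61, 85, 109]
px per mm x,y [[ 0.332 -0.093]
 [-0.117 -0.21 ]]
[-0.001 -0.001  0.    -0.    -0.    -0.001 -0.   ] [569.16169238 214.71649064 174.49081601]
post [(array([254.9, 171.7]), array([560.64143281, 267.55139723, 104.        ]))]
```

View pics/s13.png

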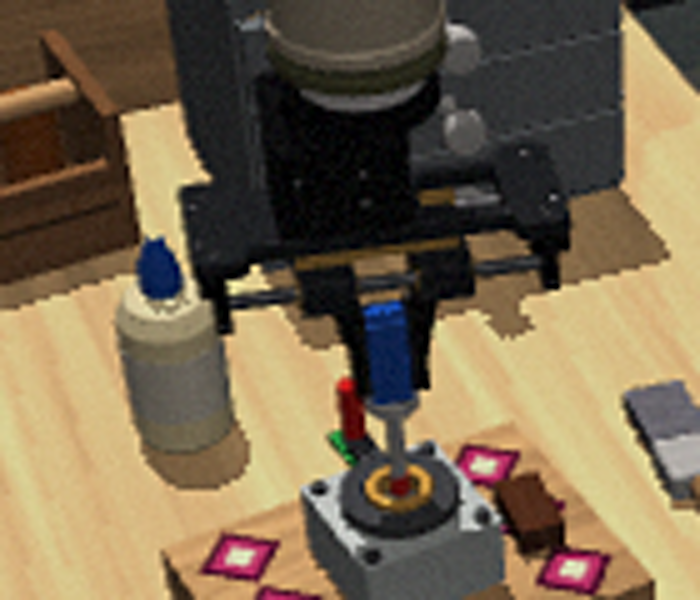

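The band is at (264.6,186.7) and the rim centre at (264.3,186.8). The rod is upright and still, and the post stands over the tab at (255,171.7). Handing in.

```bash
python3 -c "
from cell import ticket,monitor
print(ticket.close_job());s=monitor.state();print(s['clock'],s['position'],s['width'])"
```

```text
the job is handed in; nothing more can be done
None
the job is handed in; nothing more can be done
```

I turned the lock ring by its red post until the post stood over the green tab. Then I drew the gauge rod out by its blue handle and lowered it into the brass bore. I handed the job in at about 16 s with the gripper still holding the rod; no verdict was reported.

**Ring:** after release, the post was at 97.4° about the bore by camera and the tab also at 97.4°. The gripper position while holding the post gave 97.3°. In the last picture the post had not moved.

**Rod:**
- **Centring:** the side view put the rod about 0.25 px, or under 1 mm, off the bore axis.
- **Depth:** the red band was level with the rim (row 186.7 against 186.8), with the tip about 45 mm below the rim.
- **Hold:** the tool was within about 0.003 rad of vertical and the joints were not moving. The wrist showed only about the rod's own weight, so I saw no sign of contact with the jig.

**What was less certain:**
- **Camera disagreement:** the two cameras placed the bore about 3–4 mm apart. I aimed near their mean and trimmed with the side view.
- **Depth direction:** across the side camera's line of sight, I trust the centring only to about 2 mm. The arm hid the bore from the top camera at the end.
- **Bystanders:** I did not measure them at the end. The bottle and offcut looked unmoved in the last picture, and I saw no contact with the others along the way.

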